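# Reset and lock the tyre inflator, then put its gauge away

## Robot

A 6-joint arm with a two-finger parallel gripper is mounted at the origin on the work surface. World frame = base frame: x ahead of the robot, y to its left, z up, the work surface at z = 0. Lengths are in m, angles in rad, forces in N, time in s.
With the tool pointing down it reaches from about 0.3 to 0.85 m from the base axis. Payload 5.4 kg.
Tool frame: the origin (TCP) lies between the finger pads, 19 mm behind the fingertips; this is the grasp point; z points along the fingers, y is the direction in which the jaws open and shut (so a half turn about z gives the same grasp; the last joint's range is limited). The gripper opens to 85 mm and grips with 20 to 120 N. Pads are 22 mm wide; open, the fingers measure 114 mm over their backs; the gripper's body (76 mm by 85 mm) begins 54 mm behind the grasp point. The pads swing forward as they close: fully open they stand 13 mm farther back than shut.
Start: joints at [-0.21, 0.158, 1.597, -0, 1.386, -0.21], TCP at [0.575, -0, 0.25] pointing down, gripper open.
Joint ranges: [-2.91, 2.91], [-0.94, 2.29], [0.18, 2.7], [-1.29, 4.43], [0.17, 2.64], [-3, 3]. Speed limits (rad/s): [2.57, 2.57, 3.14, 3.14, 3.14, 3.14].

## Interface

Orientations are given as a unit quaternion [w, x, y, z].
In Python, from cell import monitor, viewer, finish_job, models gives the robot as it stands. The module is installed in compiled form; this text tells all that it offers.
- The arm moves only by the shell command python3 -m creep 'ROWS' [OPENING] [FORCE]. ROWS is JSON, a list of rows, each a list of 4 numbers: the shift along the tool's x, y, z in m, then the turn about the tool's z in degrees. A call has exactly 5 rows; each row shifts and turns the commanded pose from where the row before left it, along the tool's axes as they then stand; what a row does not reach is not made up. A row lasts 1/10 s, in which the tool goes at most 50 mm and 8.59 degrees, less where a joint would pass 70% of its speed; a pose out of reach is approached as far as the arm can. A call is refused whole if a number of a shift passes 0.05 or a number of a turn 8.59, either way. A call with a gripper value outside its range is refused whole. OPENING is the closure in counts, from 0 (fully open) to 255 (shut), set as the call begins (- or left out, the last holds). The fingers move at their own pace and stop on an object; FORCE is the grip in N (left out, the last holds). Time passes only in rows, so rows that do not move let the fingers close, or fill a call up. It gives the time, the measured TCP pose, the force and the opening at its end, in the units of the state.
- monitor.state(): the state, without advancing time (a new reading comes with each control period).
- viewer.grab_frame(name): name is "scene" or "side" or "wrist"; returns a dict with "frame" (420x560x3 uint8, blue, green, red), "mtx" (3x3 intrinsics, pixels), "k1" (the pictures are not rectified: a ray, as slopes to the right and down, at radius r is drawn at 1 + k1 r^2 times it, then the intrinsics apply), "world_from_camera" (4x4, takes a point from camera to world coordinates). Camera axes: x right, y down, z forward; pixel columns grow to the right and rows downward; lengths in m; the calibration is good to about 2 mm. A picture is of the moment at which its call begins. There is no depth.
- finish_job(): hands the job in, once; it reports no verdict.
Trained networks look in a picture, given as the dict that the camera call returned (one of the last four; its "shot" number tells which), for a name from the list of things; names that differ only in an ending like _2 or _b are one class to them, and where a whole thing is asked for, a point or a joint stands for the part that bears it (a point fixed in the world has none). Each returns a list of dicts, best first, with "score" (0 to 1); they miss things now and then, are a little off and sometimes report something else, mostly with a low value. They report only what shows in the picture. A call takes as long as a camera call. They do not tell look-alikes from the thing itself.
- models.spot_in(picture, label): "point" ([row, column] in pixels, amid what is visible of it).
The state is a dict: "t": time; "qpos": joint angles; "qvel": joint speeds; "joint_efforts": joint torques, N m; "tool_pos": TCP position; "orientation": TCP orientation; "ft_force": force on the tool from outside, world axes, zero at the start; "ft_torque": the same for the moment, N m; "opening": finger opening in m.
Only numpy, scipy, OpenCV 4.12 (cv2) and the standard library are available. Lean on these libraries where they do the work, as an engineer would, in place of code of your own. Each camera call takes 0.05 s, during which the arm holds its last target. There are 200 camera calls.

## Task

On the tyre inflator, slide the clear lock hood off the pressure knob, turn the knob until its pointer stands at the little clip on the dial's rim, and slide the hood fully home over it again. Also put the tyre gauge away: take it out of the mesh tray and lay it gently in the two V-shaped rests on top of the inflator. Leave the clip where it is and the other things in the tray undisturbed.

Things in the scene. Friction and masses are not known exactly. Their poses are not given: they have to be found in the camera images.
- inflator: tyre inflator, dark green wedge-shaped casing with black side plates, 226 mm deep (x), 300 wide (y), 153 high, fixed. Origin: centre of its footprint on the table top; x to its back, y to its left, z up. It stands left or right of the robot's centre line, the tray on the other side. Brass coupling stub low on its left side. The flat top behind the panel (z = 150 mm) carries the gauge rest
- panel_mid (a point): centre of the inflator's aluminium panel, on its surface, 103 mm above the table. The panel slopes 30 degrees, rising away from the front: x up the slope, y to the left, z out of the panel. The knob's axis is at y = -25 mm. A round manometer (60 mm across, 10 high) sits at y = -103 mm. Two rails 8 mm high run along y at x = +55 and -55 mm
- knob_grip (a point): point on the knob's axis, 35 mm above the panel: the TCP's place to grip. z out of the panel along the axis, x towards the pointer. The knob is a black knurled skirt 60 mm across and 12 high under a grip bar 54 mm long (x), 18 wide (y), its top 41 mm above the panel. The pointer is the short nose with a white line at one end of the bar
- knob_pointer (a point): point just ahead of the pointer's tip, 36.5 mm from the knob's axis and 8 mm above the panel; turns with the knob
- knob (a joint): knob angle in rad, 0 to 4.19, growing clockwise as seen from in front of the panel; friction 0.06 N m, stays where it is left. Starts at 0.5 to 1.0. When equal to clip, the pointer stands at the clip's middle
- clip_mark (a point): point just inside the clip's middle, 36.5 mm from the knob's axis and 8 mm above the panel. The clip is a small black tab with a white line on the rim of the white dial, 10 mm wide along the rim, 8 deep, 10 high
- clip (a joint): angle of the clip about the knob's axis in rad, same zero and sense as knob, at 1.5 to 2.0. Stiff (0.5 N m)
- hood_grip (a point): point in the fin on the lock hood's roof, 68 mm above the panel, 6 mm below the fin's top: the TCP's place to grip. z out of the panel, x up the slope, y the way it slides open. The fin is 60 mm long (x), 14 thick (y), 28 high, in the middle of the roof. The hood is a clear box with grey frame, 104 mm (x) by 92 (y), roof 46 mm above the panel, no wall on its -y side; it passes over the knob
- hood (a joint): slide of the lock hood in m: 0 fully home, centred over the knob; 0.110 (stop) slid off along the inflator's +y, where it ends 64 mm from the knob's axis. Friction 2.5 N, stays where it is left. Starts at 0 to 0.025
- rest_mid (a point): where the axis of the gauge's barrel comes to lie, midway between the two V saddles, 188 mm above the table; axes of the inflator, the barrel lies along y. The saddles stand at y = +45 and -45 mm, each 10 mm thick along y, flanks at 45 degrees, open 37 mm wide; their tips are 4 mm above this point, the casing's flat top 38 mm below it
- tray: black steel mesh tray, 240 mm (x) by 300 (y), walls 36 mm high, floor 6 mm above the table, fixed. Origin: centre of its footprint on the table top
- gauge_mid (a point): point on the barrel's axis of the tyre gauge, at its centre of mass: the place to grip, and to bring to the rest's middle. x along the barrel to the head. Aluminium stick, 0.12 kg: barrel 20 mm thick from 95 mm behind this point to 65 ahead, then a bent neck with a ball chuck ending 97 mm ahead and 31 mm to the +y side. Either end may point either way in the rest
- gauge: the tyre gauge: origin on the barrel's underside, 10 mm below gauge_mid, same axes. It lies flat in the middle of the tray, roughly along the tray's y, barrel axis 16 mm above the table, with 25 mm or more free on either side of the barrel's middle
- case: white toothbrush travel case, 200 x 44 x 30 mm, in the tray behind the gauge; origin under its centre, x along it. To be left alone
- powerbank: slate grey power bank, 140 x 68 x 16 mm, in the tray in front of the gauge, to the right; origin under its centre, x along it. To be left alone
- doorstop: red plastic door stopper, a wedge 110 x 42 x 32 mm, in the tray in front of the gauge, to the left; origin under its centre, x along it. To be left alone
Mind the look-alikes: they are no part of the job. Leave any blue look-alike of the gauge alone.

How it is judged:
By the outcome, as a careful person would: the job done as asked, in the order asked, and still so for the second after the job is handed in, with the robot touching nothing.
It also fails if it takes over 72 s, if anything falls off the work surface, if the arm or the gripper's body presses on something with over 40 N, if the wrist force passes 120 N, or if a joint passes its speed limit or range.

## Working session

There is one attempt and no reset: what is moved stays moved. The work goes in short steps, Python scripts to look and compute and a shell command to move; the robot and the scene stay as the last step left them, time stands still between calls to the robot, and variables do not carry over. Pictures are saved under pics/ and viewed, about 8 in all and at most 12, crops included, and the job is handed in when it is done.

```bash
mkdir -p pics; ls; cat > h.py <<'E'
import numpy as np, cv2, json
from cell import monitor, viewer, models, finish_job
from scipy.spatial.transform import Rotation as R
def ray(f,p):
    K=f["mtx"];k=f["k1"];d=np.array([(p[1]-K[0][2])/K[0][0],(p[0]-K[1][2])/K[1][1]])
    u=d.copy()
    for _ in range(20): u=d/(1+k*(u@u))
    T=np.array(f["world_from_camera"]);v=T[:3,:3]@np.array([u[0],u[1],1]);return T[:3,3],v/np.linalg.norm(v)
def onz(f,p,z):
    o,v=ray(f,p);return o+v*(z-o[2])/v[2]
def proj(f,P):
    T=np.array(f["world_from_camera"]);c=T[:3,:3].T@(np.array(P)-T[:3,3]);u=c[:2]/c[2];u=u*(1+f["k1"]*(u@u))
    K=np.array(f["mtx"]);return np.array([K[1][1]*u[1]+K[1][2],K[0][0]*u[0]+K[0][2]])
def tri(L):
    A=np.zeros((3,3));b=np.zeros(3)
    for f,p in L:
        o,v=ray(f,p);M=np.eye(3)-np.outer(v,v);A+=M;b+=M@o
    return np.linalg.solve(A,b)
def rot():
    q=monitor.state()["orientation"];return R.from_quat([q[1],q[2],q[3],q[0]])
E
python3 - <<'E'
from h import *
np.set_printoptions(precision=4,suppress=True)
fs={n:viewer.grab_frame(n) for n in("scene","side","wrist")}
for n,f in fs.items():
    cv2.imwrite(f"pics/{n}0.png",f["frame"]); print(n,np.array(f["world_from_camera"]).round(3).tolist(),f["k1"])
    for l in ["inflator","panel_mid","knob_grip","knob_pointer","clip_mark","hood_grip","rest_mid","gauge_mid","gauge","tray"]:
        print(n,l,[(np.round(d["point"]).tolist(),round(d["score"],2)) for d in models.spot_in(f,l)[:3]])
im=np.hstack([fs["scene"]["frame"],fs["side"]["frame"]]);cv2.imwrite("pics/a.png",cv2.resize(np.vstack([im,np.hstack([fs["wrist"]["frame"],0*fs["wrist"]["frame"]])]),(800,600)))
print(monitor.state())
E
```

```text
pics
scene [[0.35, 0.806, -0.477, 1.084], [0.937, -0.298, 0.185, -0.257], [0.007, -0.512, -0.859, 1.245], [0.0, 0.0, 0.0, 1.0]] -0.032496345042173
scene inflator [([216.0, 370.0], 0.67)]
scene panel_mid [([195.0, 362.0], 0.61), ([216.0, 372.0], 0.46), ([188.0, 360.0], 0.45)]
scene knob_grip []
scene knob_pointer []
scene clip_mark []
scene hood_grip []
scene rest_mid [([217.0, 372.0], 0.88)]
scene gauge_mid [([218.0, 160.0], 0.75)]
scene gauge [([282.0, 224.0], 0.91), ([216.0, 159.0], 0.75)]
scene tray [([275.0, 219.0], 0.85)]
side [[0.866, -0.316, 0.388, -0.032], [-0.5, -0.567, 0.654, -0.844], [0.014, -0.761, -0.649, 0.957], [0.0, 0.0, 0.0, 1.0]] -0.020528486851397687
side inflator [([177.0, 249.0], 0.56)]
side panel_mid [([169.0, 238.0], 0.66)]
side knob_grip [([176.0, 244.0], 0.63), ([270.0, 370.0], 0.61)]
side knob_pointer [([178.0, 243.0], 0.63)]
side clip_mark []
side hood_grip [([161.0, 232.0], 0.69)]
side rest_mid [([176.0, 252.0], 0.85), ([318.0, 333.0], 0.58)]
side gauge_mid [([283.0, 351.0], 0.84), ([366.0, 275.0], 0.79)]
side gauge [([283.0, 352.0], 0.89), ([372.0, 281.0]
[... 338 characters left out ...]
_mark [([42.0, 192.0], 0.23)]
wrist hood_grip [([342.0, 276.0], 0.19)]
wrist rest_mid []
wrist gauge_mid [([340.0, 278.0], 0.78), ([413.0, 87.0], 0.45)]
wrist gauge [([344.0, 277.0], 0.95), ([414.0, 83.0], 0.65)]
wrist tray []
{'t': 1.65, 'qpos': array([-0.2101,  0.1584,  1.597 , -0.    ,  1.3862, -0.2101]), 'qvel': array([-0.0024,  0.0008, -0.0008,  0.0011,  0.001 ,  0.0011]), 'joint_efforts': array([ -0.0007, -39.6005, -33.1696,  -0.0003,   0.0007,   0.    ]), 'tool_pos': array([ 0.575, -0.   ,  0.25 ]), 'orientation': array([-0.    ,  0.7071,  0.7071, -0.    ]), 'ft_force': array([-0.3573,  0.3447,  0.0081]), 'ft_torque': array([-0.0269,  0.0164, -0.0241]), 'opening': 0.08528407743937737}
```

View pics/scene0.png

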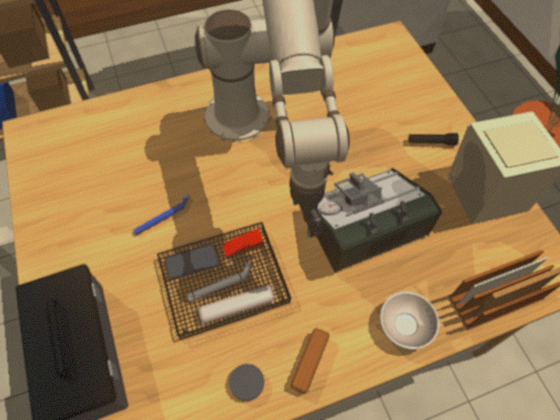

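View pics/side0.png

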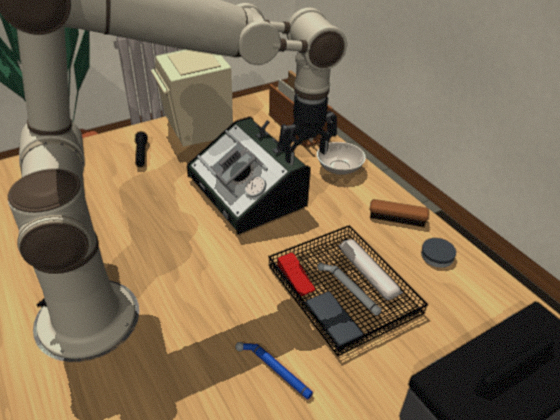

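Candidates for the gauge in the scene view: a grey stick in the tray at (282,219) and a blue one on the table at (216,160). The description fits the grey one. The inflator is on the left, at about (216,372).

```bash
cat > load.py <<'E'
E
python3 - <<'E'
from h import *
np.set_printoptions(precision=4,suppress=True)
a=viewer.grab_frame("scene");b=viewer.grab_frame("side")
for n,pa,pb in [("fin/hood",(183,355),(170,232)),("mano",(207,330),(185,256)),("gauge",(282,219),(283,351))]:
    print(n,onz(a,pa,.12),onz(b,pb,.12),tri([(a,pa),(b,pb)]))
for s in ("scene",):
    im=a["frame"][150:280,280:460]; 
im2=b["frame"][100:250,170:330]
cv2.imwrite("pics/b.png",np.hstack([cv2.resize(im,(400,289)),cv2.resize(im2,(308,289))]))
E
python3 -m creep '[[0.04,0,0,-8.5],[0.04,0,0,-8.5],[0.04,0,0,-8.5],[0.03,0,0,-8.5],[0.02,0,0,-8.5]]' 0 40
```

```text
fin/hood [0.4543 0.208  0.12  ] [0.4741 0.1951 0.12  ] [0.4669 0.1957 0.1296]
mano [0.5017 0.1115 0.12  ] [0.4984 0.1059 0.12  ] [0.5006 0.1117 0.1162]
gauge [ 0.605  -0.2319  0.12  ] [ 0.5089 -0.2889  0.12  ] [ 0.5668 -0.2298  0.0305]
t: 2.25
tool_pos: [0.5324, 0.1635, 0.25]
orientation: [-0.0, 0.399, 0.917, 0.0]
ft_force: [0.4, 0.3, 0.2]
opening: 0.0853
```

```bash
python3 -m creep '[[0.04,0.01,-0.01,-8.5],[0.02,0,-0.01,-8.5],[0,0,-0.01,-8.5],[0,0,0,-8.5],[0,0,0,-8.5]]'
python3 - <<'E'
from h import *
f=viewer.grab_frame("wrist");cv2.imwrite("pics/w1.png",cv2.resize(f["frame"],(784,588)))
print(monitor.state()["tool_pos"],rot().as_matrix().round(3),np.array(f["world_from_camera"]).round(3))
for l in ["panel_mid","knob_grip","knob_pointer","clip_mark","hood_grip","rest_mid"]:
    print(l,[(np.round(d["point"]).tolist(),round(d["score"],2)) for d in models.spot_in(f,l)[:3]])
E
```

```text
t: 2.75
tool_pos: [0.4982, 0.2106, 0.2806]
orientation: [0.001, 0.04, 0.999, 0.0]
ft_force: [-0.5, 0.0, -0.6]
opening: 0.0853
[0.49807599 0.21046954 0.28030969] [[-0.997  0.075  0.001]
 [ 0.075  0.997  0.   ]
 [-0.001  0.    -1.   ]] [[ 0.081  0.953  0.293  0.423]
 [ 0.997 -0.077 -0.024  0.216]
 [-0.     0.294 -0.956  0.404]
 [ 0.     0.     0.     1.   ]]
panel_mid [([198.0, 302.0], 0.92)]
knob_grip []
knob_pointer []
clip_mark [([233.0, 2.0], 0.6), ([215.0, 302.0], 0.32)]
hood_grip [([184.0, 267.0], 0.63), ([178.0, 13.0], 0.53)]
rest_mid [([217.0, 302.0], 0.72)]
```

View pics/w1.png

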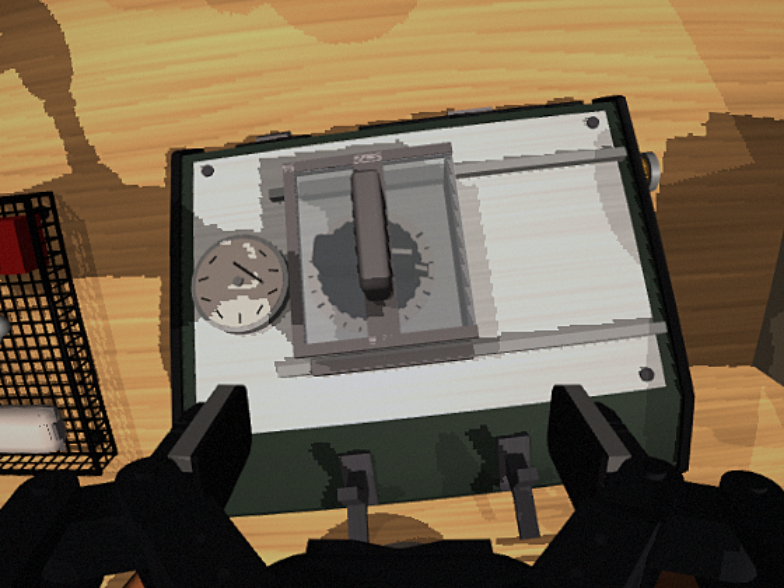

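The wrist view shows the hood nearly home, with its roof frame at columns 290–470 and the fin at (372,230). The manometer is at (240,283), the rails run at the top and bottom, and the saddles are at (355,490) and (520,480). These are in 784 px coordinates. Next I fit the inflator pose.

```bash
cat > fit.py <<'E'
from h import *
from scipy.optimize import least_squares
np.set_printoptions(precision=4,suppress=True)
def pose(v):  # v: X,Y,yaw of panel_mid
    Rz=R.from_euler('z',v[2]).as_matrix(); S=R.from_euler('y',-np.pi/6).as_matrix()
    return Rz@S,np.array([v[0],v[1],.103])
def P(v,p): M,t=pose(v); return M@np.array(p)+t
E
python3 - <<'E'
from fit import *
f=viewer.grab_frame("wrist")
px=lambda c,r:(r/1.4,c/1.4)
def onpl(v,p,z):
    M,t=pose(v);o,d=ray(f,p);o2=M.T@(o-t);d2=M.T@d;return o2+d2*(z-o2[2])/d2[2]
def res(v):
    e=list(onpl(v,px(240,283),10e-3)[:2]-[0,-.103])+list(onpl(v,px(368,266),.012)[:2]-[0,-.025])
    e+=[onpl(v,px(*q),.008)[0]-x for q,x in [((500,351),.055),((655,330),.055),((290,192),-.055),((475,172),-.055),((610,156),-.055)]]
    return np.array(e)
s=least_squares(res,[.47,.2,0]);v=s.x;print(v,s.fun)
np.save("v.npy",v)
for n,q,z in [("fin top end near",(367,185),.074),("fin top end far",(375,290),.074),("roof left top",(290,165),.046),("roof right top",(452,148),.046),("roof bl",(296,355),.046),("roof br",(475,335),.046),
 ("screw",(207,171),0),("screw",(592,122),0),("screw",(646,375),0)]: print(n,onpl(v,px(*q),z))
for q in [(355,490),(520,475)]: print("saddle",onz(f,px(*q),.19))
M,t=pose(v); print("fin at hood0",P(v,[0,-.025,.068]),"tcp R",rot().as_euler('zyx',degrees=True))
im=cv2.resize(f["frame"],(784,588))
for p in [(0,-.103,.01),(0,-.025,.012),(-.03,-.025,.074),(.03,-.025,.074),(.055,.1,.008),(-.055,.1,.008)]:
    r,c=proj(f,P(v,p))*1.4;print(p,c.round(),r.round())
E
```

```text
[0.4987 0.2181 0.0267] [-0.0002  0.0006 -0.0009 -0.0006  0.0006 -0.0011 -0.0001  0.0013  0.0001]
fin top end near [-0.0219 -0.017   0.074 ]
fin top end far [ 0.0292 -0.0178  0.074 ]
roof left top [-0.0527 -0.0601  0.046 ]
roof right top [-0.051  0.028  0.046]
roof bl [ 0.0507 -0.0622  0.046 ]
roof br [0.0503 0.0265 0.046 ]
screw [-0.0817 -0.1267  0.    ]
screw [-0.0839  0.1249  0.    ]
screw [0.078  0.1254 0.    ]
saddle [0.5869 0.1799 0.19  ]
saddle [0.5858 0.2617 0.19  ]
fin at hood0 [0.4654 0.1922 0.1619] tcp R [-174.9106   -0.0091  179.9978]
(0, -0.103, 0.01) 239.0 283.0
(0, -0.025, 0.012) 369.0 267.0
(-0.03, -0.025, 0.074) 349.0 172.0
(0.03, -0.025, 0.074) 359.0 294.0
(0.055, 0.1, 0.008) 600.0 338.0
(-0.055, 0.1, 0.008) 566.0 160.0
```

```bash
python3 -m creep '[[0,0,0,-5.8],[0.033,-0.009,0.02,0],[0,0,0.03,0],[0,0,0.03,0],[0,0,0.02,0]]' 0 60
python3 - <<'E'
from fit import *
v=np.load("v.npy");t=P(v,[0,-.017,.068]);s=monitor.state();r=rot()
print(s["tool_pos"],s["ft_force"],r.inv().apply(t-s["tool_pos"]),r.as_matrix()[:,0])
f=viewer.grab_frame("wrist");cv2.imwrite("pics/w2.png",f["frame"])
E
```

```text
t: 3.65
tool_pos: [0.4641, 0.2006, 0.1779]
orientation: [-0.001, -0.006, 1.0, -0.0]
ft_force: [0.3, -0.0, -0.2]
opening: 0.0853
[0.4641 0.2006 0.1779] [ 0.2521 -0.042  -0.2443] [-0.0011 -0.0004  0.016 ] [-0.9999 -0.0126  0.0022]
```

View pics/w2.png

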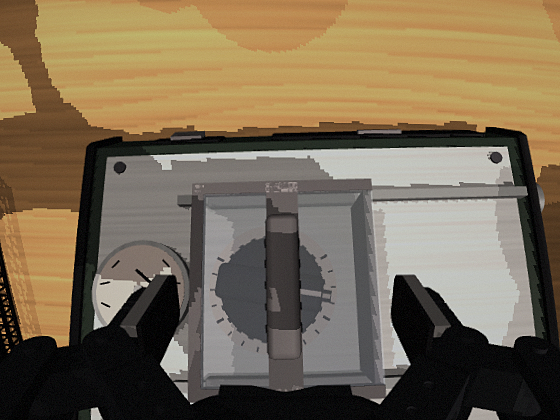

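The fin at (283,285) is centred between the fingers. I lower and grip.

```bash
python3 -m creep '[[0,0,0.009,-0.8],[0,0,0,0],[0,0,0,0],[0,0,0,0],[0,0,0,0]]' 255 50
python3 -m creep '[[0,0,0,0],[0,0,0,0],[0,0.01,0,0],[0,0.01,0,0],[0,0.01,0,0]]'
```

```text
t: 4.2
tool_pos: [0.4659, 0.2008, 0.1721]
orientation: [0.001, -0.014, 1.0, -0.0]
ft_force: [-4.1, 0.3, 14.9]
opening: 0.0123
t: 4.7
tool_pos: [0.4647, 0.2307, 0.1722]
orientation: [0.0, -0.014, 1.0, -0.001]
ft_force: [-3.4, -2.9, 7.5]
opening: 0.013
```

```bash
python3 -m creep '[[0,0.015,-0.002,0],[0,0.015,0,0],[0,0.015,0,0],[0,0.015,0,0],[0,0.01,0,0]]'
python3 -m creep '[[0,0.003,0,0],[0,0.002,0,0],[0,0.001,0,0],[0,0,0,0],[0,0,0,0]]'
```

```text
t: 5.2
tool_pos: [0.4618, 0.3021, 0.1723]
orientation: [-0.001, -0.014, 1.0, -0.0]
ft_force: [0.4, -2.3, -5.1]
opening: 0.0128
t: 5.7
tool_pos: [0.4618, 0.3027, 0.1723]
orientation: [-0.002, -0.014, 1.0, -0.005]
ft_force: [-0.8, -20.7, 0.6]
opening: 0.0132
```

```bash
python3 -m creep '[[0,-0.004,0,0],[0,0,0,0],[0,0,0,0],[0,0,0,0],[0,0,0,0]]' 0
python3 -m creep '[[0,0,-0.03,0],[0,0,-0.03,0],[0,-0.03,-0.02,0],[0,-0.04,0,0],[0,-0.03,0,0]]' 255
python3 - <<'E'
from fit import *
v=np.load("v.npy")
f=viewer.grab_frame("wrist");cv2.imwrite("pics/w3.png",f["frame"])
h=proj(f,P(v,[0,-.025,.02]));print(h,monitor.state()["tool_pos"],monitor.state()["opening"])
r,c=int(h[0]),int(h[1]);cr=f["frame"][max(0,r-110):r+110,max(0,c-110):c+150]
print(r-110,c-110);cv2.imwrite("pics/w3c.png",cv2.resize(cr,None,fx=3,fy=3)[:600,:780])
for l in ["knob_grip","knob_pointer","clip_mark"]:
    print(l,[(np.round(d["point"]).tolist(),round(d["score"],2)) for d in models.spot_in(f,l)[:3]])
E
```

```text
t: 6.2
tool_pos: [0.4624, 0.3034, 0.1733]
orientation: [0.0, -0.014, 1.0, 0.0]
ft_force: [-0.0, -0.2, -0.2]
opening: 0.0836
t: 6.7
tool_pos: [0.4656, 0.2018, 0.2542]
orientation: [0.001, -0.014, 1.0, 0.0]
ft_force: [0.8, -0.3, 0.2]
opening: 0.0119
[236.0333 272.5175] [0.4657 0.1984 0.2536] 0.004900170042648231
126 162
knob_grip [([233.0, 277.0], 0.8), ([259.0, 30.0], 0.73)]
knob_pointer [([238.0, 275.0], 0.96)]
clip_mark [([226.0, 306.0], 0.66), ([291.0, 279.0], 0.6)]
```

View pics/w3c.png

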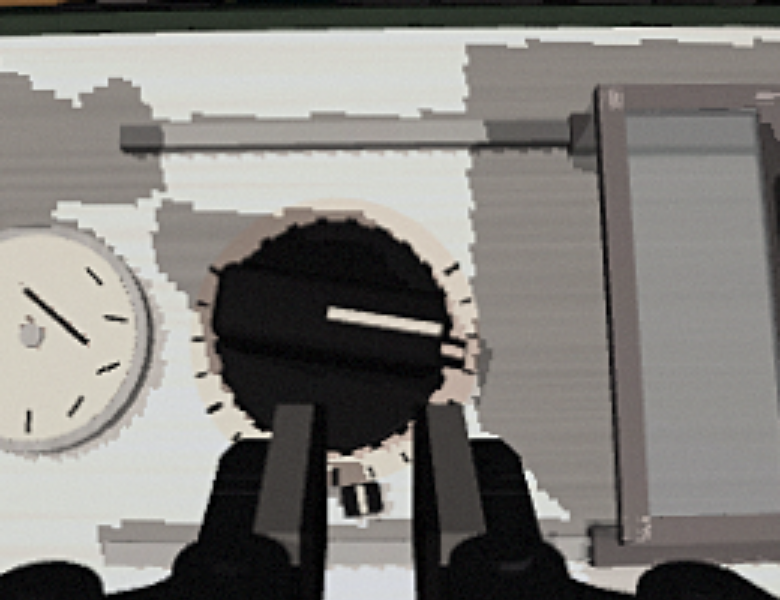

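```bash
cat >> fit.py <<'E'
def onpl(f,v,p,z):
    M,t=pose(v);o,d=ray(f,p);o2=M.T@(o-t);d2=M.T@d;return o2+d2*(z-o2[2])/d2[2]
def wpos(v,x,y,z): return P(v,[x,-.025+y,z])
E
python3 - <<'E'
from fit import *
v=np.load("v.npy");f=viewer.grab_frame("wrist")
q=lambda c,r:(126+r/3,162+c/3)
for n,c,r,z in [("clip",361,497,.010),("nose",455,352,.010),("l0",328,313,.041),("l1",442,328,.041),("skirt",331,337,.010),("mano",30,338,.010)]:
    p=onpl(f,v,q(c,r),z);d=p[:2]-[0,-.025];print(n,d,np.degrees(np.arctan2(d[1],d[0])))
s=monitor.state();r=rot()
a,b=.011,.014;h=.024
for ph in [95,80,65,50,35,25]:
    u=np.radians(ph);n=np.array([-np.sin(u),np.cos(u)]);c=.018*np.array([np.cos(u),np.sin(u)])+(.009+a*abs(n[0])+b*abs(n[1]))*n
    w=wpos(v,c[0],c[1],h)+[0,0,.019]
    print(ph,c,w,r.inv().apply(w-s["tool_pos"]))
E
```

```text
clip [0.0395 0.0084] 12.001713237966179
nose [0.0031 0.0324] 84.47962160344267
l0 [-0.0016  0.001 ] 147.04180588871205
l1 [0.0019 0.0271] 85.9208425380688
skirt [-0.0008  0.0007] 138.20967496352358
mano [-0.0003 -0.0772] -90.24456912161601
95 [-0.0227  0.0161] [0.4673 0.2083 0.1315] [-0.0023  0.0048  0.1216]
80 [-0.0188  0.0216] [0.4705 0.2139 0.1334] [-0.0056  0.0103  0.1197]
65 [-0.0149  0.0268] [0.4737 0.2192 0.1353] [-0.009   0.0155  0.1178]
50 [-0.0087  0.0308] [0.479  0.2233 0.1384] [-0.0144  0.0194  0.1146]
35 [-0.0006  0.0323] [0.486  0.225  0.1425] [-0.0214  0.0209  0.1106]
25 [0.0052 0.0315] [0.491  0.2243 0.1454] [-0.0264  0.0201  0.1077]
```

The pointer is at about 83° and the clip at about 11° in the panel plane, so a clockwise turn of roughly 72°. I push the bar with the shut fingers first.

```bash
python3 -m creep '[[0.002,0.005,0.03,0],[0,0,0.03,0],[0,0,0.03,0],[0,0,0.02,0],[0,0,0.009,0]]' 255
python3 -m creep '[[-0.005,0,0.003,0],[-0.0033,0.0055,-0.0019,0],[-0.0034,0.0052,-0.0019,0],[-0.0054,0.0039,-0.0032,0],[0,0,0,0]]'
python3 - <<'E'
from fit import *
f=viewer.grab_frame("wrist");cv2.imwrite("pics/w4.png",f["frame"]);s=monitor.state();print(s["tool_pos"],s["ft_force"])
E
```

```text
t: 7.45
tool_pos: [0.4611, 0.2087, 0.1317]
orientation: [-0.002, -0.015, 1.0, -0.0]
ft_force: [-4.3, 0.2, 1.8]
opening: 0.0
t: 7.95
tool_pos: [0.4789, 0.2243, 0.1379]
orientation: [-0.001, -0.015, 1.0, 0.0]
ft_force: [-4.4, -0.0, -0.1]
opening: -0.0003
[0.4791 0.2241 0.138 ] [-3.1672  2.2596 -0.6752]
```

View pics/w4.png

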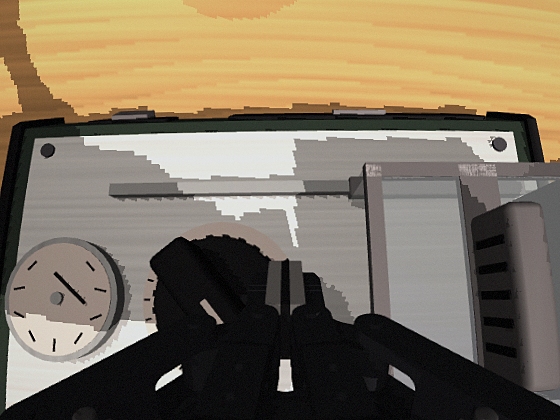

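The knob bar is turned to roughly 45° and the finger pushes it cleanly, so I continue to about 25°, then lift and look.

```bash
python3 -m creep '[[-0.007,0.0015,-0.0041,0],[-0.005,-0.0008,-0.0029,0],[0,0.012,0,0],[0,0,-0.04,0],[0.02,-0.03,-0.05,0]]'
python3 -m creep '[[0.01,-0.015,-0.03,0],[0,0,0,0],[0,0,0,0],[0,0,0,0],[0,0,0,0]]' 90
python3 - <<'E'
from fit import *
v=np.load("v.npy")
f=viewer.grab_frame("wrist");cv2.imwrite("pics/w5.png",f["frame"])
h=proj(f,P(v,[0,-.025,.02]));print(h,monitor.state()["tool_pos"],monitor.state()["opening"])
r,c=int(h[0]),int(h[1]);print(r-100,c-130);cv2.imwrite("pics/w5c.png",cv2.resize(f["frame"][r-100:r+100,c-130:c+130],None,fx=3,fy=3))
E
```

```text
t: 8.5
tool_pos: [0.4765, 0.2127, 0.2263]
orientation: [0.0, -0.015, 1.0, 0.0]
ft_force: [1.4, -0.9, 1.3]
opening: -0.0
t: 9.0
tool_pos: [0.4657, 0.1961, 0.254]
orientation: [-0.001, -0.014, 1.0, -0.0]
ft_force: [-0.0, 0.4, -0.2]
opening: 0.055
[237.0008 280.2325] [0.4658 0.1961 0.2541] 0.05500870779764507
137 150
```

View pics/w5c.png

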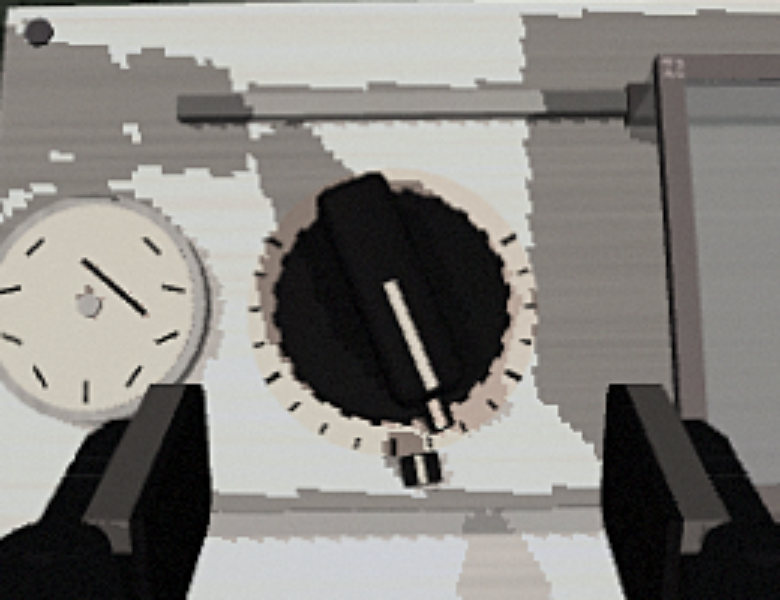

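```bash
python3 - <<'E'
from fit import *
v=np.load("v.npy");f=viewer.grab_frame("wrist")
q=lambda c,r:(137+r/3,150+c/3)
g={}
for n,c,r,z in [("clip",420,469,.010),("nose",439,414,.010),("l0",390,283,.041),("l1",433,388,.041),("skirt",391,303,.010)]:
    p=onpl(f,v,q(c,r),z);d=p[:2]-[0,-.025];g[n]=d;print(n,d,np.degrees(np.arctan2(d[1],d[0])))
d=g["l1"]-g["l0"];print("line",np.degrees(np.arctan2(d[1],d[0])))
M,_=pose(v);ph=np.radians(11);b=M@[np.cos(ph),np.sin(ph),0];print("target bar yaw world",np.degrees(np.arctan2(b[1],b[0])))
r=rot();x=-r.as_matrix()[:,0];print("tool -x yaw",np.degrees(np.arctan2(x[1],x[0])))
w=wpos(v,0,0,.035)+[0,0,.004];print(w,r.inv().apply(w-monitor.state()["tool_pos"]))
E
```

```text
clip [0.0411 0.0073] 10.075889409645917
nose [0.0275 0.0121] 23.76797777615046
l0 [-0.0005  0.    ] 174.75590336587888
l1 [0.0234 0.0098] 22.744488776306486
skirt [-0.0008 -0.0001] -173.092397999842
line 22.196146484214832
target bar yaw world 14.182742525861908
tool -x yaw 1.6268349191777087
[0.4818 0.1926 0.1373] [-0.0162 -0.0039  0.1169]
```

```bash
python3 -m creep '[[-0.016,-0.004,0.02,0],[0,0,0.03,-5.7],[0,0,0.03,-5.7],[0,0,0.02,0],[0,0,0.014,0]]' 90
python3 -m creep '[[0,0,0.003,0],[0,0,0,0],[0,0,0,0],[0,0,0,0],[0,0,0,0]]' 255 25
python3 - <<'E'
from fit import *
f=viewer.grab_frame("wrist");cv2.imwrite("pics/w6.png",f["frame"]);s=monitor.state();x=-rot().as_matrix()[:,0];print(s["tool_pos"],s["ft_force"],s["ft_torque"],np.degrees(np.arctan2(x[1],x[0])),s["opening"])
E
```

```text
t: 9.6
tool_pos: [0.4811, 0.1922, 0.139]
orientation: [-0.002, -0.113, 0.994, -0.0]
ft_force: [-0.1, -0.8, 0.4]
opening: 0.0554
t: 10.1
tool_pos: [0.4828, 0.1926, 0.1394]
orientation: [0.001, -0.113, 0.994, 0.0]
ft_force: [-1.5, 2.6, 0.2]
opening: 0.0183
[0.4828 0.1925 0.1394] [-1.9241  2.5347  1.3145] [ 0.0432  0.1705 -0.1632] 12.994517386715998 0.018257966465172835
```

```bash
python3 -m creep '[[0,0,0,0],[0,0,0,0],[0,0,0,0],[0,0,-0.03,0],[0,0,-0.04,0]]' 90
python3 -m creep '[[0.016,0.004,-0.04,5.7],[0,0,0,5.7],[0,0,0,0],[0,0,0,0],[0,0,0,0]]'
python3 - <<'E'
from fit import *
v=np.load("v.npy")
f=viewer.grab_frame("wrist");cv2.imwrite("pics/w7.png",f["frame"])
h=proj(f,P(v,[0.01,-.025,.02]));print(h,monitor.state()["tool_pos"],monitor.state()["opening"])
r,c=int(h[0]),int(h[1]);print(r-70,c-70);cv2.imwrite("pics/w7c.png",cv2.resize(f["frame"][r-70:r+70,c-70:c+70],None,fx=4,fy=4,interpolation=cv2.INTER_CUBIC))
E
```

```text
t: 10.65
tool_pos: [0.4806, 0.1918, 0.2071]
orientation: [-0.003, -0.113, 0.994, -0.0]
ft_force: [0.9, 0.7, 0.3]
opening: 0.0553
t: 11.15
tool_pos: [0.4653, 0.1923, 0.2472]
orientation: [-0.001, -0.015, 1.0, -0.0]
ft_force: [0.5, 0.0, -0.7]
opening: 0.0551
[254.8763 285.2594] [0.4653 0.1924 0.2472] 0.055119169203216294
184 215
```

View pics/w7c.png

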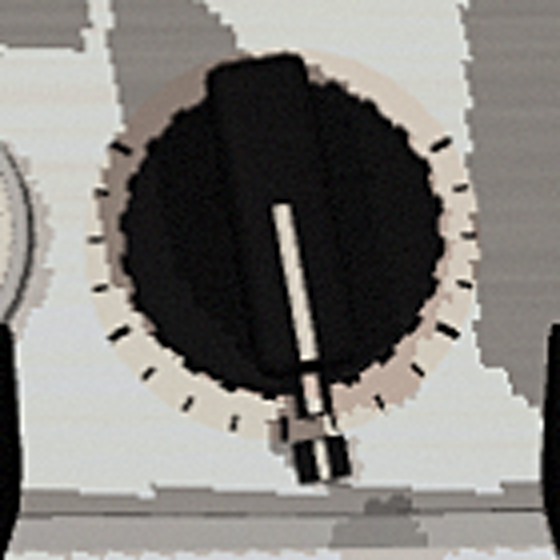

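The pointer nose (313,393 in the crop) now lines up with the clip line at (323,458). I measure both angles.

```bash
python3 - <<'E'
from fit import *
v=np.load("v.npy");f=viewer.grab_frame("wrist")
im=f["frame"];cr=cv2.resize(im[184:324,215:355],None,fx=4,fy=4,interpolation=cv2.INTER_CUBIC).max(2)
def cen(r,c0,c1):
    w=np.clip(cr[r,c0:c1].astype(float)-90,0,None);return (w*np.arange(c0,c1)).sum()/max(w.sum(),1)
q=lambda c,r:(184+(r-1.5)/4,215+(c-1.5)/4)
D=[("l",220,268,300,.041),("l",340,290,320,.041),("nose",384,300,328,.010),("nose",404,304,328,.010),("clip",445,312,332,.010),("clip",460,314,333,.010),("clip",472,315,336,.010)]
c0=onpl(f,v,q(281,236),.010)[:2]
for n,r,a,b,z in D:
    c=cen(r,a,b);p=onpl(f,v,q(c,r),z)[:2];d=p-[-.0006,-.025];print(n,r,round(c,1),d,np.degrees(np.arctan2(d[1],d[0])))
E
```

```text
l 220 282.8 [0.0021 0.    ] 0.4159387262801909
l 340 306.0 [0.0221 0.0039] 9.92448403883045
nose 384 310.5 [0.0279 0.0052] 10.602807217034778
nose 404 314.3 [0.0315 0.0059] 10.606412236033814
clip 445 319.9 [0.0389 0.0069] 10.081205544257305
clip 460 321.1 [0.0417 0.0071] 9.705781662947244
clip 472 324.0 [0.0438 0.0076] 9.902864763051664
```

Aligned within about 1° (10.6° against 9.9°). Next I slide the hood home.

```bash
python3 -m creep '[[0,0.04,0,0],[0,0.04,0,0],[0,0.031,0.01,0],[0,0,0.03,0],[0,0,0.02,0]]' 0 50
python3 -m creep '[[0,0,0.014,0],[0,0,0,0],[0,0,0,0],[0,0,0,0],[0,0,0,0]]' 255 50
python3 -m creep '[[0,0,0,0],[0,-0.01,0,0],[0,-0.015,0,0],[0,-0.015,0,0],[0,-0.015,0,0]]'
```

```text
t: 11.75
tool_pos: [0.4618, 0.3042, 0.1862]
orientation: [-0.001, -0.015, 1.0, -0.0]
ft_force: [-0.5, -0.7, 0.2]
opening: 0.0855
t: 12.25
tool_pos: [0.4637, 0.3025, 0.1761]
orientation: [0.001, -0.014, 1.0, -0.001]
ft_force: [-4.4, -13.2, 18.8]
opening: 0.0125
t: 12.75
tool_pos: [0.4659, 0.2478, 0.1762]
orientation: [0.002, -0.014, 1.0, 0.001]
ft_force: [2.9, 3.6, 4.3]
opening: 0.0124
```

```bash
python3 -m creep '[[0,-0.015,0,0],[0,-0.015,0,0],[0,-0.015,0,0],[0,-0.007,0,0],[0,-0.003,0,0]]'
python3 -m creep '[[0,-0.002,0,0],[0,-0.001,0,0],[0,-0.001,0,0],[0,0,0,0],[0,0,0,0]]'
```

```text
t: 13.25
tool_pos: [0.4681, 0.1922, 0.1762]
orientation: [0.003, -0.013, 1.0, 0.0]
ft_force: [6.2, 3.0, 3.0]
opening: 0.0125
t: 13.75
tool_pos: [0.4681, 0.1918, 0.1763]
orientation: [0.004, -0.014, 1.0, 0.004]
ft_force: [7.2, 13.8, 1.7]
opening: 0.0127
```

```bash
python3 -m creep '[[0,0.002,0,0],[0,0,0,0],[0,0,0,0],[0,0,0,0],[0,0,-0.04,0]]' 0
python3 -m creep '[[0,0,-0.04,0],[0,0,-0.01,0],[0,0,0,0],[0,0,0,0],[0,0,0,0]]'
python3 - <<'E'
from fit import *
v=np.load("v.npy")
f=viewer.grab_frame("wrist");cv2.imwrite("pics/w8.png",f["frame"]);print(monitor.state()["tool_pos"])
for y in (-.046,.046):print(proj(f,P(v,[-.052,-.025+y,.046])),proj(f,P(v,[.052,-.025+y,.046])))
for p in [(0,-.025,.074)]:print(proj(f,P(v,p)))
E
python3 -m creep '[[0,-0.04,0,8.5],[0,-0.05,0,8.5],[-0.02,-0.05,0,8.5],[-0.03,-0.04,0,8.5],[-0.04,-0.03,0,8.5]]'
```

```text
t: 14.25
tool_pos: [0.4618, 0.1904, 0.2092]
orientation: [-0.006, -0.014, 1.0, -0.001]
ft_force: [0.7, -0.3, -0.6]
opening: 0.0836
t: 14.75
tool_pos: [0.4648, 0.1913, 0.2624]
orientation: [-0.002, -0.014, 1.0, -0.0]
ft_force: [-0.2, -0.5, -0.2]
opening: 0.0853
[0.4649 0.1913 0.2625]
[158.4486 224.0831] [304.4345 218.3943]
[158.5822 349.6477] [304.5542 355.3461]
[220.296  287.1093]
t: 15.3
tool_pos: [0.4946, -0.045, 0.2635]
orientation: [-0.001, 0.352, 0.936, -0.0]
ft_force: [1.6, -0.3, -0.1]
opening: 0.0852
```

View pics/w8.png

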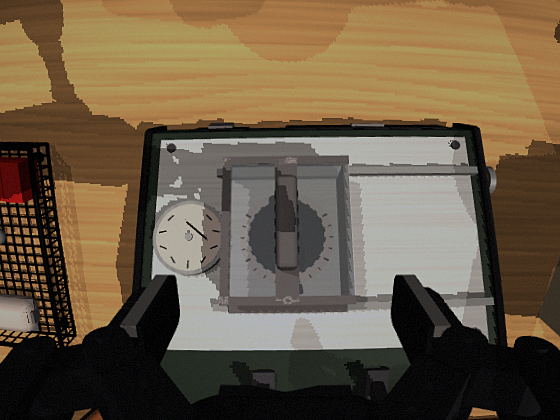

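The hood roof edges, at columns 222–351, match the predicted home position (224–350). I go on to the gauge.

```bash
python3 -m creep '[[-0.04,-0.018,0,0],[-0.04,-0.018,0,0],[-0.04,-0.018,0,0],[-0.04,-0.018,0,0],[0,0,0,8.5]]'
python3 -m creep '[[0,0,0,8.5],[0,0,0,8.5],[0,0,0,8.5],[0,0,0,8.5],[0,0,0,6.3]]'
python3 - <<'E'
from h import *
f=viewer.grab_frame("wrist");cv2.imwrite("pics/g1.png",f["frame"]);s=monitor.state();print(s["tool_pos"],rot().as_matrix()[:,0])
for l in ["gauge_mid","gauge","case","powerbank","doorstop"]:
    print(l,[(np.round(d["point"]).tolist(),round(d["score"],2),onz(f,d["point"],.016).round(4)) for d in models.spot_in(f,l)[:2]])
E
```

```text
t: 15.8
tool_pos: [0.5695, -0.2069, 0.2619]
orientation: [-0.001, 0.421, 0.907, -0.0]
ft_force: [-0.6, 0.7, -0.6]
opening: 0.0853
t: 16.3
tool_pos: [0.5687, -0.2021, 0.2628]
orientation: [-0.001, 0.707, 0.707, -0.0]
ft_force: [-0.3, -0.4, 0.4]
opening: 0.0851
[ 0.56871991 -0.20212552  0.26289921] [0.00338344 0.99999333 0.00137209]
gauge_mid [([267.0, 58.0], 0.8, array([ 0.3051, -0.3087,  0.016 ])), ([189.0, 285.0], 0.62, array([ 0.5673, -0.218 ,  0.016 ]))]
gauge [([192.0, 285.0], 0.79, array([ 0.5677, -0.2211,  0.016 ])), ([267.0, 55.0], 0.55, array([ 0.3017, -0.3096,  0.016 ]))]
case [([170.0, 354.0], 0.8, array([ 0.6379, -0.1983,  0.016 ]))]
powerbank [([243.0, 202.0], 0.77, array([ 0.4778, -0.2774,  0.016 ]))]
doorstop [([101.0, 187.0], 0.58, array([ 0.4718, -0.1294,  0.016 ]))]
```

View pics/g1.png

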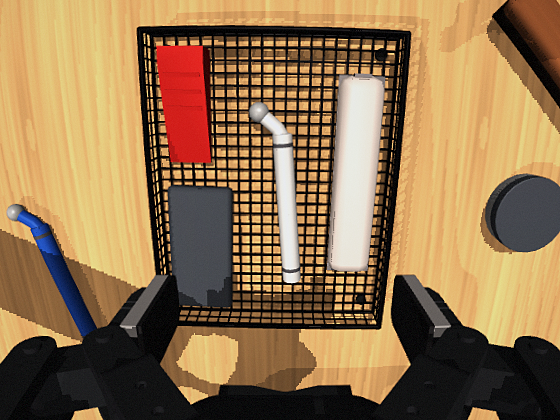

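The silver gauge lies in the tray with its barrel from (292,281) to (283,137), head towards +y. The blue look-alike is outside the tray at left.

```bash
python3 - <<'E'
from h import *
f=viewer.grab_frame("wrist")
a=onz(f,(279,292),.016);b=onz(f,(139,283),.016);d=b-a;L=np.linalg.norm(d);u=d/L
m=a+u*L*95/160;m2=b-u*.065;print(a,b,L,m,m2,a+u*.095,"angle",np.degrees(np.arctan2(u[1],u[0])))
s=monitor.state();r=rot();print(r.inv().apply(m-s["tool_pos"]),r.inv().apply(m2-s["tool_pos"]))
E
```

```text
[ 0.5769321  -0.32158439  0.016     ] [ 0.5660596  -0.16733543  0.016     ] 0.15463166697448916 [ 0.57047655 -0.22999907  0.016     ] [ 0.5706299  -0.23217456  0.016     ] [ 0.57025244 -0.22681951  0.016     ] angle 94.03192326137463
[-0.02775169  0.00125544  0.24817924] [-0.02992816  0.0013942   0.2481785 ]
```

```bash
python3 -m creep '[[-0.028,0.0013,0.03,0],[0,0,0.04,-4],[0,0,0.04,0],[0,0,0.04,0],[0,0,0.04,0]]' 130 40
python3 - <<'E'
from h import *
f=viewer.grab_frame("wrist");cv2.imwrite("pics/g2.png",f["frame"]);s=monitor.state();print(s["tool_pos"],s["opening"],rot().as_matrix()[:,0])
a=[proj(f,p) for p in ([.5769,-.3216,.016],[.5661,-.1673,.016],[.5705,-.23,.016])];print(a)
E
```

```text
t: 17.15
tool_pos: [0.5706, -0.2304, 0.0731]
orientation: [0.0, 0.68, 0.733, 0.0]
ft_force: [-0.9, -0.3, -0.1]
opening: 0.0417
[ 0.56612568 -0.22769261  0.0652845 ] 0.04174324518307602 [-0.07562235  0.99710888  0.00742559]
[array([382.81750872, 284.87202066]), array([121.90849355, 286.77930865]), array([244.20758766, 285.92432488])]
```

View pics/g2.png

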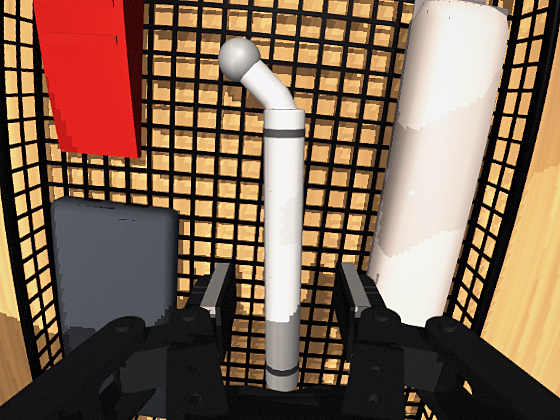

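```bash
python3 -m creep '[[0.002,0,0.02,0],[0,0,0.015,0],[0,0,0.006,0],[0,0,0,0],[0,0,0,0]]'
python3 -m creep '[[0,0,0.001,0],[0,0,0,0],[0,0,0,0],[0,0,0,0],[0,0,0,0]]' 255 40
```

```text
t: 17.7
tool_pos: [0.5713, -0.2289, 0.0348]
orientation: [0.001, 0.68, 0.733, 0.0]
ft_force: [-0.1, 0.3, 1.2]
opening: 0.0416
t: 18.2
tool_pos: [0.5713, -0.2289, 0.0338]
orientation: [0.001, 0.68, 0.733, 0.0]
ft_force: [-0.4, -0.1, 5.5]
opening: 0.0182
```

```bash
python3 -m creep '[[0,0,0,0],[0,0,0,0],[0,0,0,0],[0,0,0.002,0],[0,0,0.002,0]]' 130
python3 -m creep '[[0,0,0,0],[0,0,0,0],[0,0,0,0],[0,0,0,0],[0,0,0,0]]'
```

```text
t: 18.7
tool_pos: [0.5704, -0.2283, 0.0282]
orientation: [-0.0, 0.68, 0.733, -0.0]
ft_force: [-0.2, -0.2, -0.7]
opening: 0.0415
t: 19.2
tool_pos: [0.5706, -0.2284, 0.0287]
orientation: [0.0, 0.68, 0.733, 0.0]
ft_force: [-0.6, -0.4, -0.0]
opening: 0.0419
```

```bash
python3 -m creep '[[0,0,0,0],[0,0,0,0],[0,0,0,0],[0,0,0,0],[0,0,0,0]]' 255 40
python3 -m creep '[[0,0,-0.002,0],[0,0,-0.004,0],[0,0,-0.01,0],[0,0,0,0],[0,0,0,0]]'
```

```text
t: 19.7
tool_pos: [0.5707, -0.2285, 0.0288]
orientation: [0.0, 0.68, 0.733, 0.0]
ft_force: [-0.6, -0.6, 2.0]
opening: 0.0182
t: 20.2
tool_pos: [0.571, -0.2287, 0.0453]
orientation: [0.001, 0.68, 0.733, 0.0]
ft_force: [-0.7, 0.7, -1.2]
opening: 0.0183
```

```bash
python3 -m creep '[[0,0,-0.04,0],[0,0,-0.05,0],[0,0,-0.05,0],[0,0,-0.05,0],[0,0,-0.05,0]]'
python3 - <<'E'
from h import *
print(monitor.state()["opening"],monitor.state()["tool_pos"],monitor.state()["ft_force"])
a=viewer.grab_frame("scene")["frame"];b=viewer.grab_frame("side")["frame"]
w=cv2.imread("pics/w1.png")
A=cv2.resize(a[160:270,300:450],None,fx=2.6,fy=2.6,interpolation=cv2.INTER_CUBIC)   # 390x286
B=cv2.resize(b[100:210,180:330],None,fx=2.6,fy=2.6,interpolation=cv2.INTER_CUBIC)
W=cv2.resize(w[425:565,290:600],None,fx=2.25,fy=2.25,interpolation=cv2.INTER_CUBIC)
W=cv2.convertScaleAbs(W,alpha=2.2,beta=10);A=cv2.convertScaleAbs(A,alpha=1.6);B=cv2.convertScaleAbs(B,alpha=1.6)
o=np.zeros((600,780,3),np.uint8);o[:286,:390]=A;o[:286,390:]=B;h=min(312,W.shape[0]);o[288:288+h,:W.shape[1]]=W[:h,:780];cv2.imwrite("pics/rest.png",o);print(A.shape,W.shape)
E
```

```text
t: 20.7
tool_pos: [0.5701, -0.2281, 0.2863]
orientation: [-0.0, 0.68, 0.733, -0.0]
ft_force: [1.5, 0.1, -1.3]
opening: 0.0182
0.018215418398195807 [ 0.57011419 -0.22810838  0.28634773] [ 1.54893271  0.10453443 -1.27393298]
(286, 390, 3) (315, 698, 3)
```

View pics/rest.png

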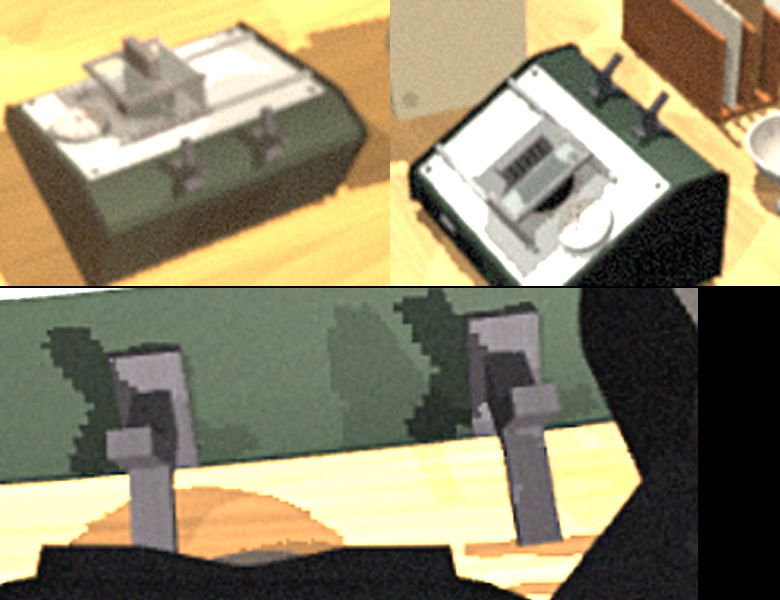

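```bash
python3 - <<'E'
from fit import *
v=np.load("v.npy")
f=viewer.grab_frame("wrist");s=monitor.state()
T=np.eye(4);T[:3,:3]=rot().as_matrix();T[:3,3]=s["tool_pos"]
H=np.linalg.inv(T)@np.array(f["world_from_camera"]);print(H.round(4))
T1=np.eye(4);U,_,V=np.linalg.svd(np.array([[-.997,.075,.001],[.075,.997,0],[-.001,0,-1]]));T1[:3,:3]=U@V;T1[:3,3]=[.49807599,.21046954,.28030969]
g=dict(f);g["world_from_camera"]=T1@H
q=lambda c,r:((425+(r-288)/2.25)/1.4,(290+c/2.25)/1.4)
Rz=R.from_euler('z',v[2]).as_matrix()
loc=lambda w:Rz.T@(w-[v[0],v[1],0])
for n,c,r in [("L front tip out",130,430),("L in",130,463),("R front out",534,388),("R in",534,424),("R back",540,543),("L left",107,447),("L right",152,447),("R l",512,405),("R r",557,405)]:
    print(n,loc(onz(g,q(c,r),.192)))
a=viewer.grab_frame("scene")
qa=lambda c,r:(160+r/2.6,300+c/2.6)
for n,c,r in [("sc L front tip?",185,145),("L back?",190,182),("R front",268,110),("R back",270,152)]: print(n,loc(onz(a,qa(c,r),.192)))
b=viewer.grab_frame("side");qb=lambda c,r:(100+r/2.6,180+(c-390)/2.6)
for n,c,r in [("sd L a",612,60),("L b",598,88),("R a",658,98),("R b",650,125)]: print(n,loc(onz(b,qb(c,r),.192)))
E
```

```text
[[-0.0002 -0.9548 -0.2972  0.0739]
 [ 1.     -0.0016  0.0046  0.0001]
 [-0.0048 -0.2972  0.9548 -0.1281]
 [ 0.      0.      0.      1.    ]]
L front tip out [ 0.0914 -0.0417  0.192 ]
L in [ 0.1005 -0.043   0.192 ]
R front out [0.0903 0.0487 0.192 ]
R in [0.1001 0.0486 0.192 ]
R back [0.135  0.0498 0.192 ]
L left [ 0.0956 -0.0475  0.192 ]
L right [ 0.0966 -0.0374  0.192 ]
R l [0.0942 0.0437 0.192 ]
R r [0.0955 0.0539 0.192 ]
sc L front tip? [ 0.0984 -0.0462  0.192 ]
L back? [ 0.1362 -0.0606  0.192 ]
R front [0.0935 0.048  0.192 ]
R back [0.1358 0.0263 0.192 ]
sd L a [0.1158 0.0375 0.192 ]
L b [ 0.074  -0.0029  0.192 ]
R a [ 0.1175 -0.0506  0.192 ]
R b [ 0.0834 -0.0886  0.192 ]
```

```bash
python3 -m creep '[[0,0,0,2.8],[0.015,0.004,0,0],[0.03,0.004,0,0],[0.035,0.004,0,0],[0.035,0.004,0,0]]'
python3 -m creep '[[0.035,0.004,0,0],[0.035,0.004,0,0],[0.035,0.004,0,0],[0.035,0.004,0,0],[0.035,0.004,0,0]]'
python3 -m creep '[[0.035,0.005,0,0],[0.035,0.005,0,0],[0.035,0.005,0,0],[0.03,0.005,0,0],[0.02,0.003,0,0]]'
python3 -m creep '[[0,0,0,0],[0,0,0.01,0],[0,0,0.01,0],[0,0,0,0],[0,0,0,0]]'
python3 - <<'E'
from h import *
s=monitor.state();r=rot();print(s["tool_pos"],s["opening"],s["ft_force"],r.as_matrix()[:,0],r.inv().apply(np.array([.6169,.2233,.2007])-s["tool_pos"]))
E
```

```text
t: 21.45
tool_pos: [0.5828, -0.1106, 0.2824]
orientation: [-0.002, 0.697, 0.717, -0.0]
ft_force: [-0.6, -0.1, -1.1]
opening: 0.0184
t: 21.95
tool_pos: [0.5978, 0.0652, 0.2825]
orientation: [-0.002, 0.697, 0.717, -0.001]
ft_force: [0.7, -0.2, -1.4]
opening: 0.0181
t: 22.45
tool_pos: [0.6164, 0.2213, 0.2823]
orientation: [-0.001, 0.697, 0.718, -0.001]
ft_force: [0.2, -0.3, -1.0]
opening: 0.0183
t: 22.95
tool_pos: [0.6175, 0.2171, 0.2636]
orientation: [-0.001, 0.698, 0.716, -0.001]
ft_force: [-0.9, -1.0, -0.8]
opening: 0.0182
[0.61751498 0.21713662 0.26356204] 0.018240033948789147 [-0.88644147 -1.01331222 -0.75898413] [-2.51405528e-02  9.99683888e-01 -2.75987983e-04] [ 0.00619424 -0.00034507  0.06286107]
```

```bash
python3 -m creep '[[0.005,0,0.01,0],[0,0,0.015,0],[0,0,0.015,0],[0,0,0.008,0],[0,0,0,0]]'
python3 -m creep '[[0,0,0.003,0],[0,0,0.003,0],[0,0,0,0],[0,0,0,0],[0,0,0,0]]'
python3 -m creep '[[0,0,0.002,0],[0,0,0.002,0],[0,0,0,0],[0,0,0,0],[0,0,0,0]]'
```

```text
t: 23.45
tool_pos: [0.6165, 0.2227, 0.2137]
orientation: [-0.001, 0.698, 0.716, -0.002]
ft_force: [0.0, 0.9, -1.9]
opening: 0.0184
t: 23.95
tool_pos: [0.6179, 0.2231, 0.2111]
orientation: [0.0, 0.698, 0.716, 0.0]
ft_force: [-1.0, 0.2, 0.7]
opening: 0.0181
t: 24.45
tool_pos: [0.6181, 0.2231, 0.2104]
orientation: [0.001, 0.698, 0.716, 0.001]
ft_force: [-8.9, -1.7, 14.7]
opening: 0.0184
```

Contact came early and pushes back in -x, so the barrel sits on the rear flank. I lift, shift forward and try again.

```bash
python3 -m creep '[[0,0,-0.006,0],[0,-0.004,0,0],[0,-0.004,0,0],[0,0,0,0],[0,0,0,0]]'
python3 -m creep '[[0,0,0.003,0],[0,0,0.003,0],[0,0,0.002,0],[0,0,0,0],[0,0,0,0]]'
```

```text
t: 24.95
tool_pos: [0.6094, 0.2227, 0.2119]
orientation: [-0.0, 0.698, 0.716, -0.0]
ft_force: [-0.2, -1.1, -1.0]
opening: 0.0181
t: 25.45
tool_pos: [0.6098, 0.2228, 0.2044]
orientation: [-0.0, 0.698, 0.716, -0.0]
ft_force: [-0.4, 0.9, 0.0]
opening: 0.0179
```

```bash
python3 -m creep '[[0,0,0.002,0],[0,0,0,0],[0,0,0,0],[0,0,0,0],[0,0,0,0]]'
python3 -m creep '[[0,0,0.001,0],[0,0,0,0],[0,0,0,0],[0,0,0,0],[0,0,0,0]]'
```

```text
t: 25.95
tool_pos: [0.6098, 0.2228, 0.2028]
orientation: [0.0, 0.698, 0.716, 0.0]
ft_force: [-1.2, 0.3, 1.4]
opening: 0.0186
t: 26.45
tool_pos: [0.6099, 0.2228, 0.2024]
orientation: [0.0, 0.698, 0.716, 0.0]
ft_force: [-3.3, -0.2, 5.2]
opening: 0.0182
```

```bash
python3 -m creep '[[0,-0.002,-0.002,0],[0,0,0,0],[0,0,0.002,0],[0,0,0,0],[0,0,0,0]]'
python3 -m creep '[[0,0,0.001,0],[0,0,0,0],[0,0,0,0],[0,0,0,0],[0,0,0,0]]'
```

```text
t: 26.95
tool_pos: [0.6081, 0.2227, 0.2017]
orientation: [0.0, 0.698, 0.716, 0.0]
ft_force: [1.0, -0.5, 1.4]
opening: 0.0183
t: 27.45
tool_pos: [0.6082, 0.2227, 0.2016]
orientation: [0.0, 0.698, 0.716, 0.0]
ft_force: [-0.7, -0.9, 5.0]
opening: 0.0179
```

```bash
python3 -m creep '[[0,0,0,0],[0,0,0,0],[0,0,0,0],[0,0,0,0],[0,0,0,0]]' 110
python3 -m creep '[[0,0,-0.01,0],[0,0,-0.02,0],[0,0,-0.03,0],[0,0,-0.04,0],[0,0,-0.03,0]]'
python3 - <<'E'
from fit import *
v=np.load("v.npy");s=monitor.state();print(s["tool_pos"],s["ft_force"],s["opening"])
fs={n:viewer.grab_frame(n) for n in("wrist","scene","side")}
L=[]
for n,f in fs.items():
    cv2.imwrite(f"pics/end_{n}.png",f["frame"])
    d=[(x["point"],round(x["score"],2)) for x in models.spot_in(f,"gauge_mid")[:3]]
    print(n,[(np.round(p).tolist(),c,onz(f,p,.188).round(3)) for p,c in d],"expect",proj(f,[.6082,.2227,.188]).round())
f=fs["wrist"];g=f["frame"].min(2)
T,m=cv2.threshold(g,110,255,0)
a,b=[proj(f,[.6082-.0267*y,.2227+y,.188]) for y in(-.095,.065)];print("barrel ends expected",a,b)
c=int((a[1]+b[1])/2);rows=[]
for r in range(0,420,15):
    w=f["frame"][r,c-60:c+60].astype(int);sat=w.max(1)-w.min(1);bright=(w.min(1)>95)&(sat<40);i=np.where(bright)[0];rows.append((r,len(i),(c-60+i.min(),c-60+i.max()) if len(i) else None))
print(rows)
E
```

```text
t: 27.95
tool_pos: [0.6076, 0.2227, 0.2003]
orientation: [-0.0, 0.698, 0.716, -0.0]
ft_force: [-0.5, 0.4, -0.8]
opening: 0.0486
t: 28.45
tool_pos: [0.6081, 0.2228, 0.3342]
orientation: [0.001, 0.698, 0.716, 0.001]
ft_force: [0.8, -0.3, 0.5]
opening: 0.0486
[0.6081 0.2228 0.3342] [ 0.8426 -0.261   0.5053] 0.04858223260110417
wrist [([184.0, 283.0], 0.86, array([0.606, 0.235, 0.188]))] expect [200. 285.]
scene [([214.0, 163.0], 0.75, array([ 0.411, -0.312,  0.188])), ([212.0, 388.0], 0.71, array([0.601, 0.22 , 0.188]))] expect [214. 390.]
side [([366.0, 276.0], 0.88, array([ 0.242, -0.421,  0.188])), ([129.0, 271.0], 0.78, array([0.616, 0.23 , 0.188]))] expect [131. 270.]
barrel ends expected [309.784  285.3362] [111.8933 285.2474]
[(0, 0, None), (15, 0, None), (30, 9, (np.int64(225), np.int64(238))), (45, 14, (np.int64(225), np.int64(238))), (60, 15, (np.int64(225), np.int64(239))), (75, 38, (np.int64(225), np.int64(263))), (90, 43, (np.int64(225), np.int64(280))), (105, 39, (np.int64(225), np.int64(290))), (120, 43, (np.int64(225), np.int64(296))), (135, 44, (np.int64(225), np.int64(296))), (150, 44, (np.int64(225), np.int64(296))), (165, 44, (np.int64(225), np.int64(296))), (180, 45, (np.int64(225), np.int64(296))), (195, 45, (np.int64(225), np.int64(296))), (210, 45, (np.int64(225), np.int64(296))), (225, 47, (np.int64(225), np.int64(297))), (240, 48, (np.int64(225), np.int64(297))), (255, 48, (np.int64(225), np.int64(297))), (270, 46, (np.int64(227), np.int64(297))), (285, 45, (np.int64(228), np.int64(297))), (300, 33, (np.int64(229), np.int64(286))), (315, 17, (np.int64(227), np.int64(250))), (330, 0, None), (345, 0, None), (360, 0, None), (375, 0, None), (390, 1, (np.int64(292), np.int64(292))), (405, 0, None)]
```

The gauge stays seated and level after release. I check the offset along y numerically, comparing barrel ends and saddle tips in the same picture.

```bash
python3 - <<'E'
from fit import *
f=viewer.grab_frame("wrist");F=f["frame"].astype(int)
b=lambda r,c:F[r,int(c)-1:int(c)+2].min()
print("barrel",[(r,b(r,285)) for r in list(range(96,124,2))+list(range(290,320,2))])
for dx in (-.018,-.015,.015,.018,.021):
    cols=[proj(f,[.6082+dx-.0267*y,.2227+y,.192]) for y in(-.065,.065)]
    o=[]
    for y in np.arange(-.066,.067,.003):
        r,c=proj(f,[.6082+dx-.0267*y,.2227+y,.192]);p=F[int(round(r)),int(round(c))];o.append((int(round(y*1000)),p.tolist()))
    print(dx,[(y,sum(p)//3) for y,p in o])
for r in(108,303):print(r,onz(f,(r,285),.190))
E
```

```text
barrel [(96, np.int64(160)), (98, np.int64(169)), (100, np.int64(177)), (102, np.int64(191)), (104, np.int64(200)), (106, np.int64(203)), (108, np.int64(150)), (110, np.int64(206)), (112, np.int64(131)), (114, np.int64(203)), (116, np.int64(203)), (118, np.int64(199)), (120, np.int64(204)), (122, np.int64(163)), (290, np.int64(197)), (292, np.int64(198)), (294, np.int64(201)), (296, np.int64(202)), (298, np.int64(91)), (300, np.int64(62)), (302, np.int64(65)), (304, np.int64(148)), (306, np.int64(108)), (308, np.int64(112)), (310, np.int64(110)), (312, np.int64(112)), (314, np.int64(117)), (316, np.int64(44)), (318, np.int64(19))]
-0.018 [(-66, 41), (-63, 43), (-60, 41), (-57, 42), (-54, 44), (-51, 35), (-48, 51), (-45, 49), (-42, 47), (-39, 35), (-36, 42), (-33, 43), (-30, 43), (-27, 39), (-24, 41), (-21, 42), (-18, 36), (-15, 42), (-12, 41), (-9, 44), (-6, 44), (-3, 39), (0, 42), (3, 41), (6, 44), (9, 40), (12, 41), (15, 41), (18, 44), (21, 41), (24, 43), (27, 39), (30, 22), (33, 22), (36, 21), (39, 44), (42, 47), (45, 47), (48, 46), (51, 26), (54, 30), (57, 35), (60, 23), (63, 23)
[... 1254 characters left out ...]
29), (18, 29), (21, 25), (24, 30), (27, 28), (30, 26), (33, 29), (36, 28), (39, 27), (42, 45), (45, 49), (48, 44), (51, 32), (54, 29), (57, 32), (60, 33), (63, 31), (66, 31)]
0.021 [(-66, 36), (-63, 33), (-60, 27), (-57, 26), (-54, 29), (-51, 27), (-48, 30), (-45, 44), (-42, 44), (-39, 45), (-36, 32), (-33, 29), (-30, 30), (-27, 31), (-24, 28), (-21, 33), (-18, 27), (-15, 26), (-12, 26), (-9, 25), (-6, 26), (-3, 28), (0, 27), (3, 25), (6, 29), (9, 26), (12, 18), (15, 22), (18, 22), (21, 21), (24, 20), (27, 23), (30, 22), (33, 24), (36, 23), (39, 23), (42, 50), (45, 13), (48, 11), (51, 12), (54, 10), (57, 10), (60, 14), (63, 15), (66, 12)]
108 [0.6046 0.2903 0.19  ]
303 [0.6085 0.138  0.19  ]
```

```bash
python3 -c "
from h import *
print(monitor.state()['t'],finish_job())"
```

```text
the job is handed in; nothing more can be done
28.8 None
```

The job is done and handed in at 28.8 s. The hood is home over the reset knob, and the gauge lies in the rests.

- **Hood off:** I gripped the fin and slid the hood to its open stop, where the force rose to about 21 N.
- **Knob:** I pushed the bar round with the closed fingers, then lined it up by gripping it at the clip's angle. The last measurement put the pointer at about 10.6° and the clip at about 9.9°, so they agree within 1°. The pushing finger passed well above the clip, and it measured the same angle before and after to within about 1–2°.
- **Hood back on:** I slid it to its home stop (about 14 N). The roof edges in the wrist view matched the predicted home position within a few pixels.
- **Gauge:** I took the silver gauge from the tray and left the blue one alone. My first estimate of the rest was about 9–10 mm too far back. The barrel touched the rear flank at about 15 N vertically, so I lifted it, shifted it forward in two steps and seated it with about 5 N straight down.
- **After release:** The gauge stayed put. Its barrel ends sat evenly about the middle between the saddles, with the saddles found at ±45 mm.

Two checks are weaker than I would like. The network's single-view positions for the gauge's middle differed from my estimate by up to about 12 mm, so I relied on the barrel ends and saddles instead. I had also used all my picture views by then, so I checked the final placement by numbers only. I did not take a final picture of the tray. Nothing there seemed to be touched during the grasp.

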